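Stow the lens case in its bracket

TASK

Secure the closed lens case in the bracket on the eye-clinic table. Push the case along the table until its long side is flush against the bracket's back rail, then push the sliding keeper along the rail until it has shut the case snugly into the corner against the end stop. Do not lift or tip the case, leave the other things where they stand, and finish clear of everything.

Things in the scene. Friction and masses are not known exactly. Their poses are not given: they have to be found in the camera images.
- bracket: Fixed low dark-steel L: back rail and end stop, 26 mm high. Origin on the table, where the seated case's origin lies; +x roughly away from the robot, z up. In its frame: rail's inner face at x = 45 mm (12 thick, y -95 to 215); end stop's inner face at y = -70 mm (14 thick, x -15 to 45). The -x side, toward the robot, is open.
- case: Closed black lens case, flat box 90 mm (x) by 140 mm (y) by 34 mm high, 0.3 to 0.65 kg, loose on the table between robot and rail. Two steel latches on its -x long side, which faces roughly to the robot. Origin: centre of its underside. Seated, its origin and axes coincide with the bracket's.
- keeper (a joint): Travel (m) of the steel keeper sliding on the back rail toward the end stop (bracket's -y). 0: open, its inner face 230 mm from the end stop's; 0.090: just touches a seated case; limit 0.100. Starts at 0 to 0.015. Stays where left; moving it takes about 2.5 N, more with the case ahead of it.
- keeper_arm (a point): Middle of the keeper's arm, 15 mm above the table, at bracket x = 0, y = 169 mm minus travel. The arm is a steel bar jutting from the rail to the robot's side: 18 mm thick in bracket y (faces 9 mm either side of this point), x -30 to 43 mm, 4 to 26 mm above the table. A black thumb post, 16 mm wide, stands on it, top at 52 mm.
- keeper_shoe (a point): Centre of the top of the keeper's shoe, the steel block 40 mm (bracket x) by 34 mm (bracket y) that rides over the back rail; 35 mm above the table. At bracket x = 50 mm, y = 178 mm minus travel.
- dropper: Bystander: white dropper bottle, 28 mm in diameter, 68 mm high, standing beyond the end stop. Origin: centre of its underside.
- jar: Bystander: amber jar, 60 mm in diameter, 75 mm high, standing behind the back rail. Origin: centre of its underside.
- occluder: Bystander: flat black eye paddle lying behind the back rail, a 64 mm disc with a 16 mm wide handle that reaches 148 mm from the disc's centre along its own y; 6 mm thick. Origin: under the disc's centre.
There are look-alikes about, which are no part of the job. Of the things that look like the case, the largest one is meant.

How it is judged:
By the outcome, as a careful person would: the job done as asked, in the order asked, and still so for the second after the job is handed in, with the robot touching nothing.
It also fails if it takes over 48 s, if anything falls off the work surface, if the arm or the gripper's body presses on something with over 40 N, if the wrist force passes 120 N, or if a joint passes its speed limit or range.

ROBOT

A 6-joint arm with a two-finger parallel gripper is mounted at the origin on the work surface. World frame = base frame: x ahead of the robot, y to its left, z up, the work surface at z = 0. Lengths are in m, angles in degrees, forces in N, time in s.
With the tool pointing down it reaches from about 0.375 to 0.9 m from the base axis. Payload 3.1 kg.
Tool frame: the origin (TCP) lies on the centre line of the jaws, within the pads' length; the fingertips stand 19 mm ahead of it and the grasp point (between the pads) is the TCP; z points along the fingers, y is the direction in which the jaws open and shut (so a half turn about z gives the same grasp; the last joint's range is limited). The gripper opens to 87 mm and grips with 3 to 60 N. Pads are 19 mm wide; open, the fingers measure 117 mm over their backs; the gripper's body (75 mm by 190 mm) begins 51 mm behind the grasp point.
Start: joints at [-87.233, 30.224, 82.088, -0, 67.689, -10.227], TCP at [0.141, -0.609, 0.242] pointing down, gripper open.
Joint ranges: [-176.69, 176.69], [-43.24, 126.21], [12.49, 139.97], [-82, 262], [0, 151.66], [-163.58, 163.58]. Speed limits (degrees/s): [159.86, 159.86, 180, 180, 180, 180].

INTERFACE

Orientations are given as a 3x3 rotation matrix whose columns are the frame's x, y, z axes.
In Python, from rig import bot gives the robot as it stands.
- The arm moves only by the tool carry_out, never from a script. Its argument "targets" is a list of rows, each a list of 6 numbers: the shift along the tool's x, y, z each as a share of 200 mm, from -1 to 1, then the turn, a rotation vector about the tool's x, y, z each as a share of pi/2 rad, from -1 to 1. In form: [[dx, dy, dz, ax, ay, az], ...]. A call has 1 to 20 rows; each row is the pose to reach, as a shift and turn from the pose measured when the call began, along the tool's axes at that moment; what a row does not reach only later rows make up. A row lasts 1/8 s, in which the tool goes at most 62.5 mm and 10.7 degrees, less where a joint would pass 70% of its speed; a pose out of reach is approached as far as the arm can. A call with a number of a shift or a turn outside -1 to 1 is refused whole. A call with a gripper value outside its range is refused whole. "jaw" is the gripper's target within -1 to 1 (fully open at 1, half-way at 0, shut at -1), set as the call begins (left out, the last holds). The fingers move at their own pace and stop on an object; the grip force is fixed at half the most. Time passes only in rows, so rows that repeat a pose let the fingers close. It gives the time, the measured TCP pose, the force and the opening at its end, in the units of the state.
- bot.read_state(): the state, without advancing time (a new reading comes with each control period).
- bot.capture(name): name is "side" or "top" or "wrist"; returns the picture (384x512x3 uint8, blue, green, red); there is no depth.
- bot.camera_info(name): a dict with "camera_matrix" (3x3 intrinsics, pixels), "k1" (the pictures are not rectified: a ray, as slopes to the right and down, at radius r is drawn at 1 + k1 r^2 times it, then the intrinsics apply), "view" (4x4, takes a point from world to camera coordinates); the wrist camera has in their place "mount" (4x4, takes a point from camera to tool coordinates, whose origin is the TCP and whose axes are the flange's). Camera axes: x right, y down, z forward; pixel columns grow to the right and rows downward; lengths in m; the calibration is good to about 2 mm. A picture is of the moment at which its call begins: read the wrist's pose just before it. camera_info takes no time and is no camera call.
- bot.hand_in(): hands the job in, once; it reports no verdict.
The state is a dict: "time_s": time; "joint_positions": joint angles; "qvel": joint speeds; "tau": joint torques, N m; "position": TCP position; "tcp_rot": TCP orientation; "force": force on the tool from outside, world axes, zero at the start; "moment": the same for the moment, N m; "opening": opening from 0.0 (shut) to 1.0 (fully open).
Only numpy, scipy, OpenCV 4.12 (cv2) and the standard library are available. Lean on these libraries where they do the work, as an engineer would, in place of code of your own. Each camera call takes 0.05 s, during which the arm holds its last target.

## Working session

There is one attempt and no reset: what is moved stays moved. The work goes in short steps, Python scripts to look and compute and a tool call to move; the robot and the scene stay as the last step left them, time stands still between calls to the robot, and variables do not carry over. Pictures are saved under pics/ and viewed, and the job is handed in when it is done.

Besides the shell and the picture viewer there is one more tool, called after "Request:" as name(argument=value, ...) on one line, values as JSON. carry_out: Moves the arm, as the interface text tells. Shift numbers are shares of 200 mm and turn numbers shares of pi/2 rad, none past 1 either way. Its arguments: {"type":"object","properties":{"targets":{"type":"array"},"jaw":{"type":"number"}},"required":["targets"]}

```bash
ls; mkdir -p pics; python3 - <<'E'
from rig import bot
import cv2
s=bot.read_state();print(s)
for n in ["side","top","wrist"]:
    cv2.imwrite(f"pics/{n}0.png",bot.capture(n)); print(n,bot.camera_info(n))
E
```

```text
pics
{'time_s': 0.0, 'joint_positions': array([-8.72335569e+01,  3.02770189e+01,  8.21561028e+01,  3.09438598e-04,
        6.76886747e+01, -1.02274332e+01]), 'qvel': array([ 0.01019171,  0.04971812,  0.03879519,  0.01195204, -0.11477399,
       -0.1390282 ]), 'tau': array([ 6.40521139e-04, -4.40037560e+01, -1.76592457e+01,  6.34595845e-02,
        5.83136827e-02, -1.55618491e-04]), 'position': array([ 0.14052435, -0.60829342,  0.24059404]), 'tcp_rot': array([[ 9.74394582e-01,  2.24844809e-01, -9.76081526e-05],
       [ 2.24844505e-01, -9.74392344e-01,  2.12351092e-03],
       [ 3.82351771e-04, -2.09108420e-03, -9.99997741e-01]]), 'force': array([ 0.22729803, -0.59055517, -0.12230622]), 'moment': array([-0.00568357,  0.00115098, -0.04801119]), 'opening': 1.003097524953143}
side {'camera_matrix': array([[416.66665665,   0.        , 260.11299719],
       [  0.        , 416.66665665, 195.31680453],
       [  0.        ,   0.        ,   1.        ]]), 'k1': -0.0711067332307873, 'view': array([[ 0.99290031, -0.11893376,  0.00193047, -0.52064662],
       [-0.06227063, -0.53354769, -0.843474
[... 458 characters left out ...]
106 ,  0.54090075],
       [ 0.13742578, -0.00166588, -0.99051067,  0.96139565],
       [ 0.        ,  0.        ,  0.        ,  1.        ]])}
wrist {'camera_matrix': array([[277.46796119,   0.        , 256.21503843],
       [  0.        , 277.46796119, 192.45392569],
       [  0.        ,   0.        ,   1.        ]]), 'k1': -0.0673791881077322, 'mount': array([[ 1.83614071e-04, -9.59221313e-01, -2.82656043e-01,
         7.75401863e-02],
       [ 9.99999491e-01, -1.04324980e-04,  1.00363933e-03,
        -7.15674531e-04],
       [-9.92200325e-04, -2.82656084e-01,  9.59220806e-01,
        -1.43266226e-01],
       [ 0.00000000e+00,  0.00000000e+00,  0.00000000e+00,
         1.00000000e+00]])}
```

View pics/top0.png

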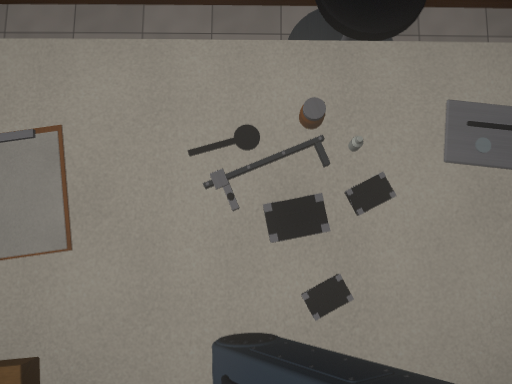

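View pics/side0.png

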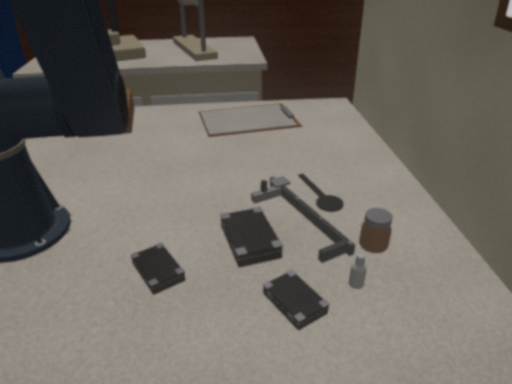

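View pics/wrist0.png

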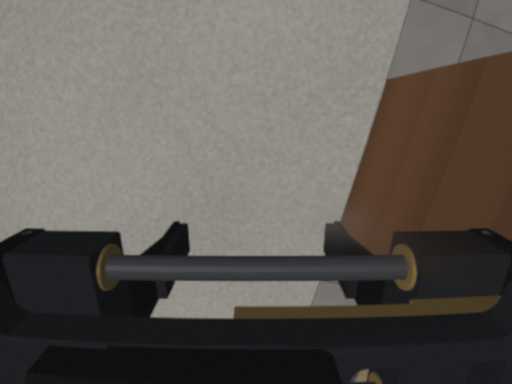

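The top view shows the rail from about (205,184) to (323,138), with the end stop at (321,152) and the keeper at (220,180)–(235,208). The largest black case is at (297,218). The smaller look-alikes are at (370,193) and (327,296). Next I'll zoom in and measure.

```bash
python3 - <<'E'
import cv2
im=cv2.imread("pics/top0.png")
c=im[85:265,185:405]
cv2.imwrite("pics/top0z.png",cv2.resize(cv2.convertScaleAbs(c,alpha=1.6,beta=10),None,fx=3.6,fy=3.3,interpolation=cv2.INTER_CUBIC)[:600,:800])
im=cv2.imread("pics/side0.png")
c=im[165:335,200:420]
cv2.imwrite("pics/side0z.png",cv2.resize(cv2.convertScaleAbs(c,alpha=1.6,beta=10),None,fx=3.5,fy=3.5,interpolation=cv2.INTER_CUBIC))
E
cat > h.py <<'E'
import numpy as np, cv2
from rig import bot
def cam(name,state=None):
    ci=bot.camera_info(name); K=np.array(ci['camera_matrix']);k1=ci['k1']
    if name=='wrist':
        T=np.eye(4);T[:3,:3]=state['tcp_rot'];T[:3,3]=state['position']
        W=T@np.array(ci['mount'])
    else: W=np.linalg.inv(np.array(ci['view']))
    return K,np.array([k1,0,0,0,0.]),W
def ray(name,px,state=None):
    K,d,W=cam(name,state)
    # model scales slopes by 1+k1 r^2: same as cv2 distortion
    u=cv2.undistortPoints(np.array(px,float).reshape(-1,1,2),K,d).reshape(-1,2)
    v=np.c_[u,np.ones(len(u))]@W[:3,:3].T
    return W[:3,3],v
def on_z(name,px,z,state=None):
    o,v=ray(name,px,state)
    return o+v*((z-o[2])/v[:,2])[:,None]
def proj(name,P,state=None):
    K,d,W=cam(name,state);V=np.linalg.inv(W)
    p,_=cv2.projectPoints(np.array(P,float).reshape(-1,3),cv2.Rodrigues(V[:3,:3])[0],V[:3,3],K,d)
    return p.reshape(-1,2)
E
```

```text
(no output)
```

View pics/top0z.png

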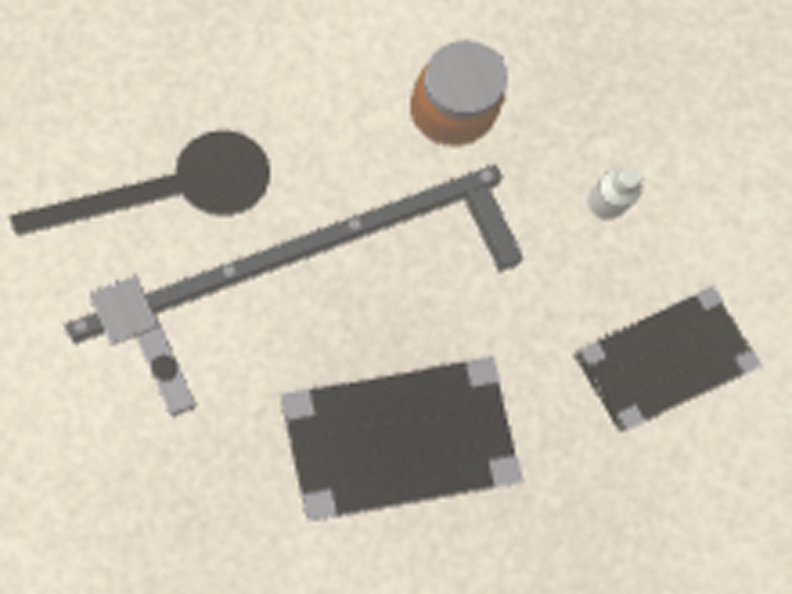

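View pics/side0z.png

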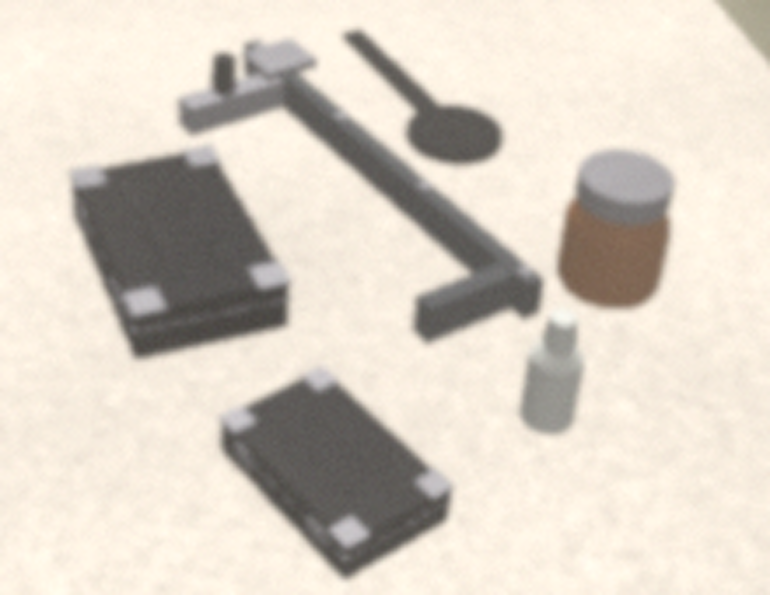

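```bash
cat > m.py <<'E'
from h import *
def z2p(a): a=np.array(a,float); return np.c_[185+(a[:,0]+.5)/3.6-.5, 85+(a[:,1]+.5)/3.3-.5]
if __name__=="__main__":
    c=on_z('top',z2p([(282,396),(492,357),(522,482),(308,520)]),.034)
    print('case',c.round(4)); ctr=c.mean(0)
    for i in range(4): print(np.linalg.norm(c[i]-c[(i+1)%4]))
    ey=(c[0]+c[3]-c[1]-c[2]);print('ctr',ctr,'yaw',np.degrees(np.arctan2(-ey[0],ey[1])))
    s=on_z('top',z2p([(80,327),(229,271),(355,225),(487,175)]),.026)
    print('screws',s.round(4)); d=s[0]-s[3]; yaw=np.arctan2(-d[0],d[1]);print('yaw rail',np.degrees(yaw))
    ex=np.array([np.cos(yaw),np.sin(yaw)]);ey=np.array([-np.sin(yaw),np.cos(yaw)])
    e=on_z('top',z2p([(67,323),(76,343),(497,165),(500,182),(521,261),(501,270)]),.026)[:,:2]
    print(e.round(4)); 
    xr=(s[:,:2]@ex).mean()-.051
    yl=(e[:2]@ey).mean()-.215; yr=(e[2:4]@ey).mean()+.095; print('y0 est',yl,yr,(e[4]@ey)+.084,(e[5]@ey)+.07,'x0 est',xr,(e[4:6]@ex)+.015)
    k=on_z('top',z2p([(92,290),(137,274),(159,326),(110,343)]),.035)[:,:2].mean(0); print('shoe',k,k@ex-xr,)
    p=on_z('top',z2p([(165,366)]),.052)[0,:2]; print('post',p,p@ex-xr)
    y0=(yl+yr)/2
    print('travel',.178-(k@ey-y0), .169-(p@ey-y0)); O=xr*ex+y0*ey; print('O',O)
    R=np.array([ex,ey]);print('case in br',R@(ctr[:2]-O),(c[:,:2]-O)@R.T)
E
python3 m.py
```

```text
case [[ 0.5194 -0.0134  0.034 ]
 [ 0.5481 -0.1493  0.034 ]
 [ 0.46   -0.1674  0.034 ]
 [ 0.4327 -0.0305  0.034 ]]
0.13890223383610803
0.08991572144758886
0.13962298112889462
0.08834428447560475
ctr [ 0.49006821 -0.09013469  0.034     ] yaw 11.606720448814865
screws [[ 0.569   0.119   0.026 ]
 [ 0.6104  0.0219  0.026 ]
 [ 0.6449 -0.061   0.026 ]
 [ 0.6827 -0.1489  0.026 ]]
yaw rail 23.000089231005646
[[ 0.5718  0.1276]
 [ 0.5574  0.1214]
 [ 0.6902 -0.1556]
 [ 0.6775 -0.1575]
 [ 0.6192 -0.1705]
 [ 0.6125 -0.1572]]
y0 est -0.32100707726874994 -0.3163225727764376 -0.3149000273496495 -0.31404579507447383 x0 est 0.519179883794755 [0.51835496 0.51738096]
shoe [0.58121222 0.08934068] 0.050736742090203735
post [0.5376862  0.06121684] -0.00031803820500519997
travel 0.0041952416469101805 0.0040763207780887545
O [ 0.60242001 -0.09047184]
case in br [-0.10328857  0.04420985] [[-0.04630347  0.10339387]
 [-0.07297068 -0.03292447]
 [-0.1611165  -0.01517195]
 [-0.13276364  0.12154195]]
```

Request:
carry_out(targets=[[0.2, -0.23, 0, 0, 0, 0], [0.4, -0.46, 0, 0, 0, 0], [0.61, -0.69, 0, 0, 0, 0], [0.81, -0.92, 0, 0, 0, 0]])

```text
time_s: 0.65
position: [0.2577, -0.3909, 0.241]
tcp_rot: [[0.975, 0.224, 0.0], [0.224, -0.975, 0.002], [0.001, -0.002, -1.0]]
force: [1.8, -0.8, 0.2]
opening: 0.997
```

Request:
carry_out(targets=[[0.2, -0.23, 0, 0, 0, 0], [0.4, -0.46, 0, 0, 0, 0], [0.6, -0.69, 0, 0, 0, -0.05], [0.8, -0.92, 0, 0, 0, -0.11], [0.8, -0.92, 0, 0, 0, -0.11]])

```text
time_s: 1.27
position: [0.3729, -0.1714, 0.2413]
tcp_rot: [[0.918, 0.396, -0.001], [0.396, -0.918, 0.003], [0.001, -0.003, -1.0]]
force: [-0.2, -0.9, 0.3]
opening: 1.001
```

```bash
python3 - <<'E'
from h import *
import pickle
s=bot.read_state();print(s['time_s'],s['position'],s['tcp_rot'].round(3),s['joint_positions'].round(1))
im=bot.capture('wrist');pickle.dump(s,open('s1.pkl','wb'));cv2.imwrite('pics/w1.png',im)
cv2.imwrite('pics/w1z.png',cv2.resize(cv2.convertScaleAbs(im,alpha=1.5,beta=10),None,fx=1.5,fy=1.5,interpolation=cv2.INTER_CUBIC))
E
```

```text
1.275 [ 0.37291926 -0.17142155  0.24131718] [[ 0.918  0.396 -0.001]
 [ 0.396 -0.918  0.003]
 [ 0.001 -0.003 -1.   ]] [-40.5  13.7 111.1   0.2  55.3  26.1]
```

View pics/w1z.png

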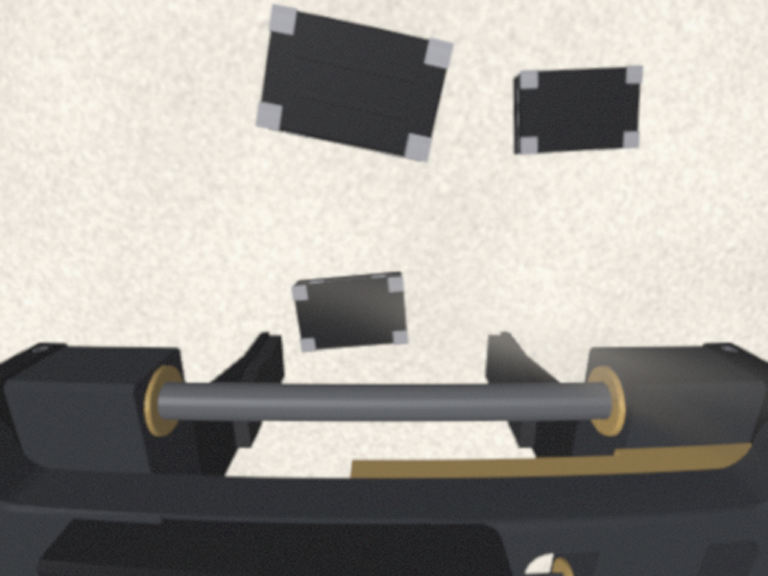

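The wrist view shows the case top with corners at zoomed pixels (273,5), (453,42), (428,161) and (257,127). A look-alike sits close to the jaws, so I'll check where it is and cross-check the case.

```bash
python3 - <<'E'
from h import *
import pickle
s=pickle.load(open('s1.pkl','rb'))
c=on_z('wrist',np.array([(273,5),(453,42),(428,161),(257,127)])/1.5,.034,s)
print(c.round(4),c.mean(0)); 
for i in range(4): print(np.linalg.norm(c[i]-c[(i+1)%4]).round(4))
d=on_z('wrist',np.array([(293,283),(401,272),(408,343),(302,352)])/1.5,.03,s);print('decoy',d.round(4))
im=bot.capture('top');cv2.imwrite('pics/top1.png',im)
t=s['position'];R=s['tcp_rot']
y=np.radians(23);ex=np.array([np.cos(y),np.sin(y),0]);ey=np.array([-np.sin(y),np.cos(y),0]);O=np.array([.6009,-.0877,0])
for p in d: print('decoy br',((p-O)@ex).round(4),((p-O)@ey).round(4))
for p in c: print('case br',((p-O)@ex).round(4),((p-O)@ey).round(4))
T=O-.192*ex+.048*ey+[0,0,.028]
print(T,R.T@(T-t)/.2)
E
```

```text
[[ 0.521  -0.0146  0.034 ]
 [ 0.5505 -0.1508  0.034 ]
 [ 0.4621 -0.1703  0.034 ]
 [ 0.4325 -0.0335  0.034 ]] [ 0.49155411 -0.09229396  0.034     ]
0.1394
0.0905
0.14
0.0905
decoy [[ 0.3206 -0.1045  0.03  ]
 [ 0.3678 -0.1884  0.03  ]
 [ 0.3086 -0.2218  0.03  ]
 [ 0.2608 -0.1348  0.03  ]]
decoy br -0.2646 0.0941
decoy br -0.2539 -0.0016
decoy br -0.3215 -0.0092
decoy br -0.3315 0.0895
case br -0.0449 0.0985
case br -0.0711 -0.0384
case br -0.16 -0.0218
case br -0.1338 0.1157
[ 0.40540797 -0.11853614  0.028     ] [ 0.25304023 -0.17479083  1.06739583]
```

Request:
carry_out(targets=[[0.13, -0.075, 0.0, 0, 0, 0], [0.25, -0.145, 0.2, 0, 0, 0], [0.25, -0.145, 0.45, 0, 0, 0], [0.25, -0.145, 0.7, 0, 0, 0], [0.25, -0.145, 0.7, 0, 0, 0]])

```text
time_s: 2.0
position: [0.4049, -0.1294, 0.0984]
tcp_rot: [[0.922, 0.387, -0.008], [0.387, -0.922, 0.006], [-0.005, -0.009, -1.0]]
force: [-0.8, 0.5, 0.2]
opening: 1.004
```

```bash
cat >> h.py <<'E'
yw=np.radians(23);EX=np.array([np.cos(yw),np.sin(yw),0]);EY=np.array([-np.sin(yw),np.cos(yw),0]);O=np.array([.6009,-.0877,0])
def br(p): p=np.asarray(p)-O; return np.stack([p@EX,p@EY,p[...,2]],-1)
def go(x,y,z):
    s=bot.read_state(); T=O+x*EX+y*EY+[0,0,z]; R=s['tcp_rot']
    print('t',s['time_s'],'br',br(s['position']).round(4),'yaw',np.degrees(np.arctan2(R[1,0],R[0,0])).round(2),'F',s['force'].round(1),'shift',(R.T@(T-s['position'])/.2).round(3))
E
python3 -c "
from h import *
go(-.192,.042,.029)"
```

```text
t 2.0 br [-0.1967  0.0382  0.0984] yaw 22.78 F [-0.8  0.5  0.2] shift [ 0.025 -0.016  0.347]
```

Request:
carry_out(targets=[[0.02, -0.01, 0.15, 0, 0, 0], [0.02, -0.01, 0.3, 0, 0, 0], [0.02, -0.01, 0.345, 0, 0, 0], [0.02, -0.01, 0.345, 0, 0, 0]])

```text
time_s: 2.5
position: [0.4079, -0.1267, 0.0305]
tcp_rot: [[0.923, 0.386, -0.006], [0.386, -0.922, 0.005], [-0.004, -0.007, -1.0]]
force: [-0.6, -1.1, 0.9]
opening: 1.005
```

```bash
python3 -c "
from h import *
go(-.1,.042,.029)"
```

```text
t 2.5 br [-0.1929  0.0396  0.0305] yaw 22.7 F [-0.6 -1.1  0.9] shift [ 0.464 -0.015  0.006]
```

Request:
carry_out(targets=[[0.04, 0, 0.005, 0, 0, 0], [0.08, 0, 0.005, 0, 0, 0], [0.12, 0, 0.005, 0, 0, 0], [0.15, 0, 0.005, 0, 0, 0], [0.18, 0, 0.005, 0, 0, 0], [0.21, 0, 0.005, 0, 0, 0], [0.24, 0, 0.005, 0, 0, 0], [0.27, 0, 0.005, 0, 0, 0], [0.3, 0, 0.005, 0, 0, 0], [0.33, 0, 0.005, 0, 0, 0], [0.36, 0, 0.005, 0, 0, 0], [0.39, 0, 0.005, 0, 0, 0], [0.42, 0, 0.005, 0, 0, 0], [0.42, 0, 0.005, 0, 0, 0]])

```text
time_s: 4.25
position: [0.4869, -0.0943, 0.0291]
tcp_rot: [[0.923, 0.386, -0.004], [0.386, -0.922, 0.004], [-0.002, -0.006, -1.0]]
force: [0.0, 1.0, 0.1]
opening: 0.996
```

```bash
python3 - <<'E'
from h import *
go(-.06,.042,.029)
def z(im,x0,y0,w,h,f): return cv2.resize(cv2.convertScaleAbs(im[y0:y0+h,x0:x0+w],alpha=1.6,beta=10),None,fx=f,fy=f,interpolation=cv2.INTER_CUBIC)
cv2.imwrite('pics/t2.png',z(bot.capture('top'),185,85,220,165,3.6))
cv2.imwrite('pics/sd2.png',z(bot.capture('side'),200,150,220,165,3.6))
E
```

```text
t 4.25 br [-0.1075  0.0385  0.0291] yaw 22.71 F [0.  1.  0.1] shift [ 0.237 -0.019  0.   ]
```

View pics/t2.png

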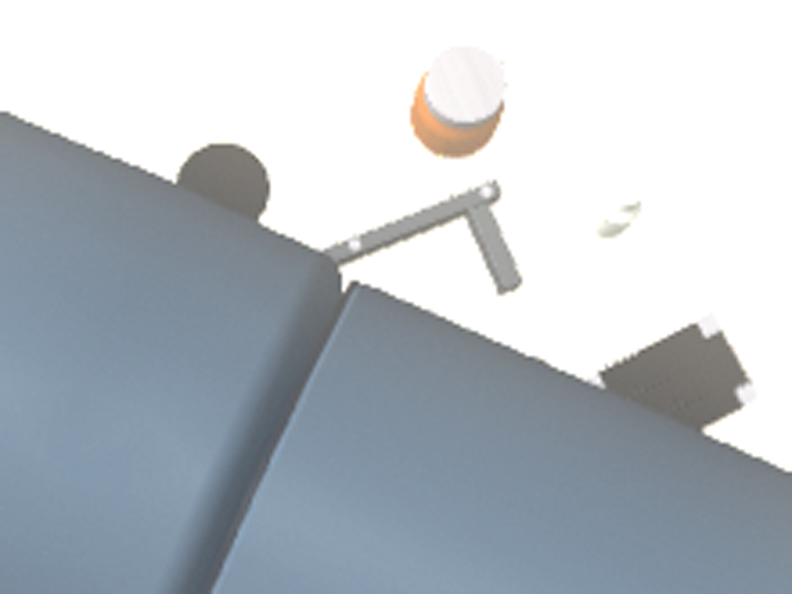

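View pics/sd2.png

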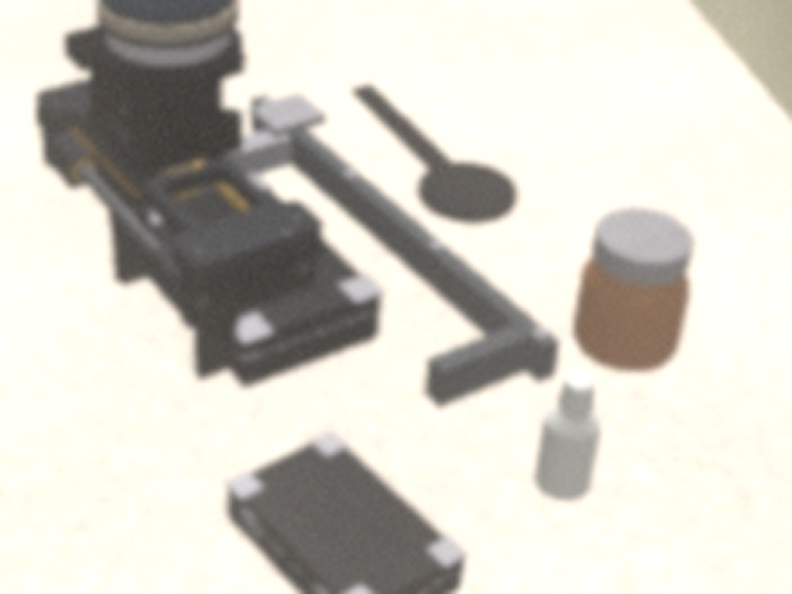

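The side view shows the case squared to the jaws and its end, at about (380,300), clear of the stop. I'll continue.

Request:
carry_out(targets=[[0.03, 0, 0, 0, 0, 0], [0.06, 0, 0, 0, 0, 0], [0.09, 0, 0, 0, 0, 0], [0.12, 0, 0, 0, 0, 0], [0.15, 0, 0, 0, 0, 0], [0.18, 0, 0, 0, 0, 0], [0.2, 0, 0, 0, 0, 0], [0.22, 0, 0, 0, 0, 0], [0.23, 0, 0, 0, 0, 0]])

```text
time_s: 5.48
position: [0.5296, -0.0768, 0.0291]
tcp_rot: [[0.923, 0.386, -0.003], [0.386, -0.923, 0.004], [-0.001, -0.005, -1.0]]
force: [-3.3, -1.9, 0.3]
opening: 0.999
```

```bash
python3 - <<'E'
from h import *
go(-.055,.042,.029)
E
```

```text
t 5.475 br [-0.0614  0.0379  0.0291] yaw 22.69 F [-3.3 -1.9  0.3] shift [ 0.032 -0.02   0.001]
```

Request:
carry_out(targets=[[0.01, 0, 0, 0, 0, 0], [0.015, 0, 0, 0, 0, 0], [0.02, 0, 0, 0, 0, 0], [0.025, 0, 0, 0, 0, 0], [0.03, 0, 0, 0, 0, 0]])

```text
time_s: 6.1
position: [0.5351, -0.0744, 0.0292]
tcp_rot: [[0.923, 0.386, -0.003], [0.386, -0.923, 0.004], [-0.001, -0.005, -1.0]]
force: [-3.9, -2.0, 1.4]
opening: 0.999
```

Request:
carry_out(targets=[[0.005, 0, 0, 0, 0, 0], [0.01, 0, 0, 0, 0, 0], [0.015, 0, 0, 0, 0, 0], [0.02, 0, 0, 0, 0, 0]])

```text
time_s: 6.6
position: [0.536, -0.074, 0.0292]
tcp_rot: [[0.922, 0.387, -0.009], [0.387, -0.922, 0.003], [-0.007, -0.006, -1.0]]
force: [-11.7, -10.4, 5.7]
opening: 1.0
```

```bash
python3 - <<'E'
from h import *
go(-.055,.042,.029)
def z(im,x0,y0,w,h,f): return cv2.resize(cv2.convertScaleAbs(im[y0:y0+h,x0:x0+w],alpha=1.6,beta=10),None,fx=f,fy=f,interpolation=cv2.INTER_CUBIC)
cv2.imwrite('pics/sd3.png',z(bot.capture('side'),200,150,200,150,4))
E
```

```text
t 6.6 br [-0.0544  0.0379  0.0292] yaw 22.8 F [-11.7 -10.4   5.7] shift [-0.003 -0.02   0.001]
```

View pics/sd3.png

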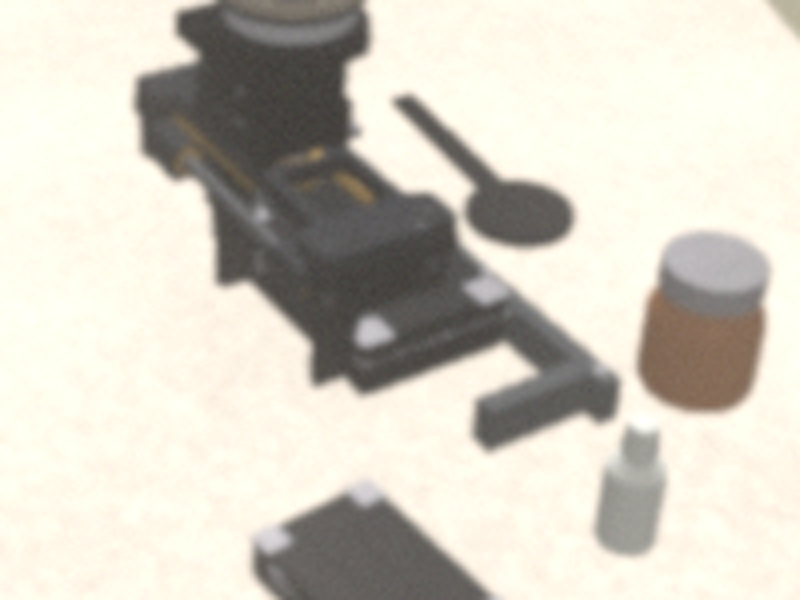

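The force rose to about 16 N exactly at the predicted seat depth (-54.4 mm against -54.5 mm), and the picture shows the case end flush on the rail near (505,320). I'll back off and rise.

Request:
carry_out(targets=[[-0.05, 0, 0, 0, 0, 0], [-0.12, 0, 0, 0, 0, 0], [-0.2, 0, 0, 0, 0, 0], [-0.2, 0, -0.25, 0, 0, 0], [-0.2, 0, -0.5, 0, 0, 0], [-0.2, 0, -0.75, 0, 0, 0], [-0.2, 0, -0.75, 0, 0, 0]])

```text
time_s: 7.52
position: [0.5027, -0.0911, 0.1831]
tcp_rot: [[0.922, 0.387, -0.0], [0.387, -0.922, -0.0], [-0.0, 0.0, -1.0]]
force: [0.0, 0.1, -0.6]
opening: 1.001
```

```bash
python3 - <<'E'
from h import *
import pickle
go(-.0,.199,.18)
s=bot.read_state();im=bot.capture('wrist');pickle.dump(s,open('s4.pkl','wb'));cv2.imwrite('pics/w4.png',im)
cv2.imwrite('pics/w4z.png',cv2.resize(cv2.convertScaleAbs(im,alpha=1.5,beta=10),None,fx=1.5,fy=1.5,interpolation=cv2.INTER_CUBIC))
E
```

```text
t 7.525 br [-0.0918  0.0352  0.1831] yaw 22.78 F [ 0.   0.1 -0.6] shift [ 0.456 -0.821  0.015]
```

View pics/w4z.png

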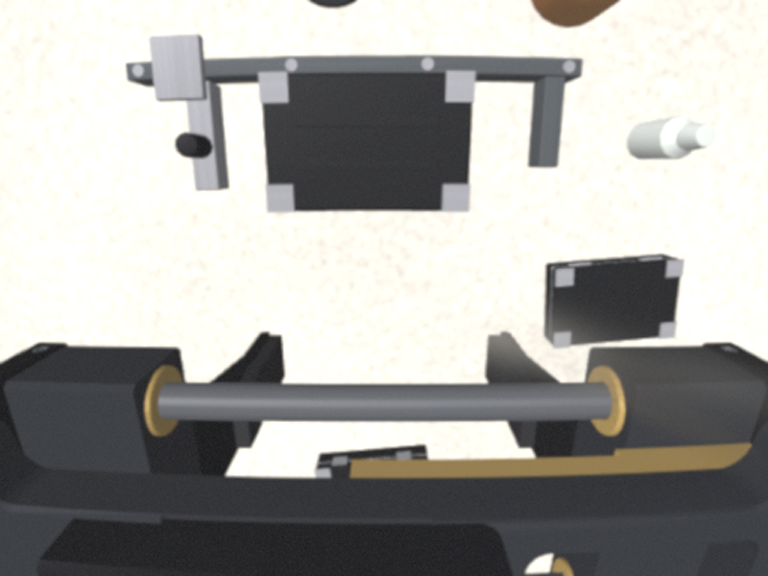

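The wrist view shows the case flush and parallel to the rail, with its top spanning (263,72)–(470,211). The keeper is open at (190,110) and the stop is at (545,120). I'll measure them.

```bash
python3 - <<'E'
from h import *
import pickle
s=pickle.load(open('s4.pkl','rb'))
f=lambda px,z: br(on_z('wrist',np.array(px,float)/1.5,z,s)).round(4)
print('case near corners / far',f([(268,211),(468,211),(470,71),(260,71)],.034))
print('stop inner, outer tip',f([(531,165),(557,166),(533,83)],.026))
print('rail ends',f([(127,65),(581,62)],.026),'screws',f([(138,71),(291,65),(427,64),(570,66)],.026))
print('shoe corners',f([(151,38),(203,36),(202,99),(155,100)],.035), f([(151,38),(203,36),(202,99),(155,100)],.035).mean(0))
print('arm end top',f([(195,189),(226,187)],.026))
E
```

```text
case near corners / far [[-0.0434  0.1167  0.034 ]
 [-0.0441 -0.0229  0.034 ]
 [ 0.0463 -0.0203  0.034 ]
 [ 0.0472  0.1157  0.034 ]]
stop inner, outer tip [[-0.0126 -0.0676  0.026 ]
 [-0.0131 -0.0863  0.026 ]
 [ 0.0411 -0.0648  0.026 ]]
rail ends [[ 0.0562  0.2096  0.026 ]
 [ 0.0552 -0.0968  0.026 ]] screws [[ 0.052   0.2022  0.026 ]
 [ 0.0522  0.0969  0.026 ]
 [ 0.0521  0.0069  0.026 ]
 [ 0.0525 -0.0894  0.026 ]]
shoe corners [[0.0697 0.186  0.035 ]
 [0.0693 0.1512 0.035 ]
 [0.0309 0.1554 0.035 ]
 [0.0314 0.1876 0.035 ]] [0.050325 0.17005  0.035   ]
arm end top [[-0.0279  0.1707  0.026 ]
 [-0.0269  0.1479  0.026 ]]
```

Request:
carry_out(targets=[[0.15, -0.27, 0, 0, 0, 0], [0.3, -0.54, 0, 0, 0, 0], [0.456, -0.825, 0, 0, 0, 0], [0.456, -0.825, 0.2, 0, 0, 0], [0.456, -0.825, 0.4, 0, 0, 0], [0.456, -0.825, 0.4, 0, 0, 0], [0.456, -0.825, 0.4, 0, 0, 0], [0.456, -0.825, 0.4, 0, 0, 0]], jaw=-1)

```text
time_s: 8.57
position: [0.5219, 0.0967, 0.1024]
tcp_rot: [[0.922, 0.387, -0.002], [0.387, -0.922, 0.001], [-0.002, -0.002, -1.0]]
force: [-0.8, 0.5, 0.6]
opening: 0.175
```

```bash
python3 - <<'E'
from h import *
go(0,.2,.029)
def z(im,x0,y0,w,h,f): return cv2.resize(cv2.convertScaleAbs(im[y0:y0+h,x0:x0+w],alpha=1.6,beta=10),None,fx=f,fy=f,interpolation=cv2.INTER_CUBIC)
cv2.imwrite('pics/sd5.png',z(bot.capture('side'),200,130,200,150,4))
E
```

```text
t 8.575 br [-0.0007  0.2006  0.1024] yaw 22.74 F [-0.8  0.5  0.6] shift [0.004 0.004 0.367]
```

View pics/sd5.png

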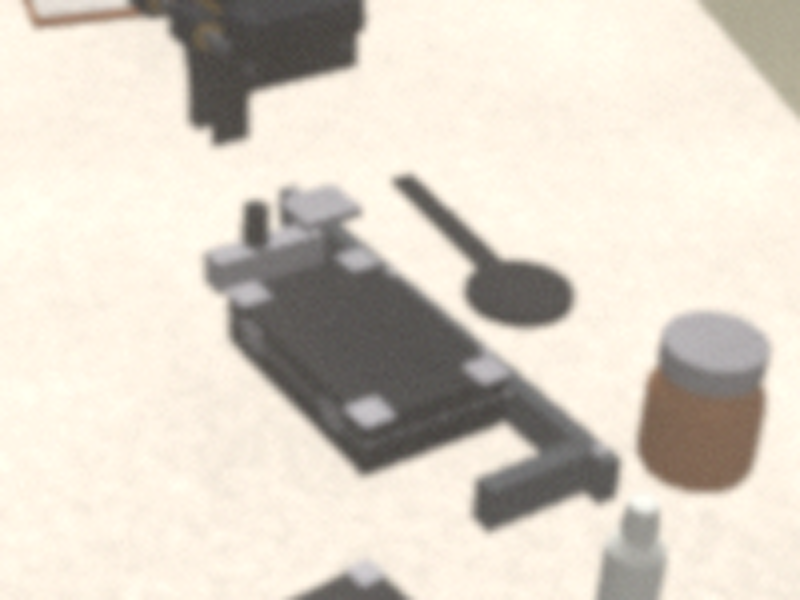

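The side view shows the case flush on the rail, the keeper arm free at about (265,255), and the fingers beyond it. I'll let the jaws finish closing, then descend.

Request:
carry_out(targets=[[0, 0, 0, 0, 0, 0], [0, 0, 0, 0, 0, 0], [0.003, 0, 0.15, 0, 0, 0], [0.003, 0, 0.3, 0, 0, 0], [0.003, 0, 0.367, 0, 0, 0], [0.003, 0, 0.367, 0, 0, 0]])

```text
time_s: 9.38
position: [0.5218, 0.097, 0.0285]
tcp_rot: [[0.922, 0.387, -0.004], [0.387, -0.922, 0.001], [-0.003, -0.003, -1.0]]
force: [0.1, -0.3, -0.3]
opening: 0.007
```

```bash
python3 - <<'E'
from h import *
go(0,.195,.029)
def z(im,x0,y0,w,h,f): return cv2.resize(cv2.convertScaleAbs(im[y0:y0+h,x0:x0+w],alpha=1.6,beta=10),None,fx=f,fy=f,interpolation=cv2.INTER_CUBIC)
cv2.imwrite('pics/sd6.png',z(bot.capture('side'),200,130,200,150,4))
E
```

```text
t 9.375 br [-0.0006  0.2009  0.0285] yaw 22.74 F [ 0.1 -0.3 -0.3] shift [ 0.003  0.03  -0.003]
```

View pics/sd6.png

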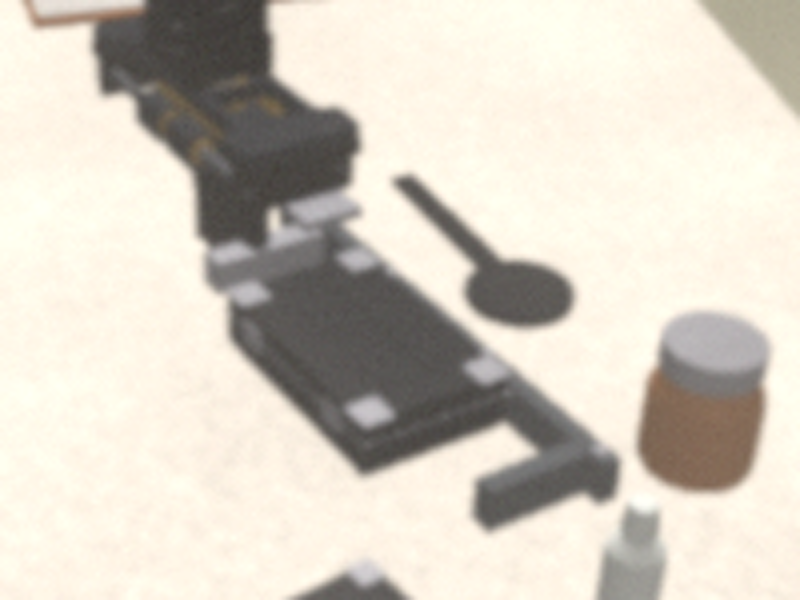

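The fingers are down behind the keeper arm without contact. I'll push toward the stop.

Request:
carry_out(targets=[[0.0, 0.04, 0, 0, 0, 0], [0.0, 0.06, 0, 0, 0, 0], [0.0, 0.08, 0, 0, 0, 0], [0.0, 0.1, 0, 0, 0, 0], [0.0, 0.12, 0, 0, 0, 0], [0.0, 0.14, 0, 0, 0, 0], [0.0, 0.16, 0, 0, 0, 0], [0.0, 0.18, 0, 0, 0, 0], [0.0, 0.2, 0, 0, 0, 0], [0.0, 0.22, 0, 0, 0, 0], [0.0, 0.24, 0, 0, 0, 0], [0.0, 0.26, 0, 0, 0, 0], [0.0, 0.28, 0, 0, 0, 0], [0.0, 0.3, 0, 0, 0, 0], [0.0, 0.32, 0, 0, 0, 0], [0.0, 0.34, 0, 0, 0, 0]])

```text
time_s: 11.42
position: [0.5484, 0.0351, 0.0291]
tcp_rot: [[0.922, 0.386, -0.003], [0.386, -0.922, 0.003], [-0.001, -0.003, -1.0]]
force: [-0.3, 7.8, 4.1]
opening: 0.007
```

```bash
python3 - <<'E'
from h import *
go(0,.103,.029)
def z(im,x0,y0,w,h,f): return cv2.resize(cv2.convertScaleAbs(im[y0:y0+h,x0:x0+w],alpha=1.6,beta=10),None,fx=f,fy=f,interpolation=cv2.INTER_CUBIC)
cv2.imwrite('pics/sd7.png',z(bot.capture('side'),200,130,200,150,4))
E
```

```text
t 11.425 br [-0.0003  0.1335  0.0291] yaw 22.72 F [-0.3  7.8  4.1] shift [0.002 0.153 0.   ]
```

View pics/sd7.png

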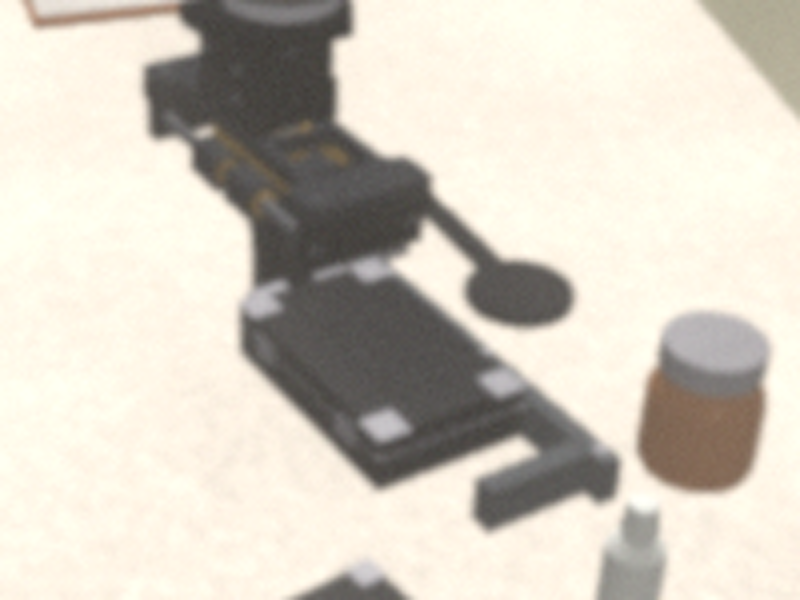

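Request:
carry_out(targets=[[0, 0.02, 0, 0, 0, 0], [0, 0.035, 0, 0, 0, 0], [0, 0.05, 0, 0, 0, 0], [0, 0.065, 0, 0, 0, 0], [0, 0.08, 0, 0, 0, 0], [0, 0.095, 0, 0, 0, 0], [0, 0.11, 0, 0, 0, 0], [0, 0.12, 0, 0, 0, 0]])

```text
time_s: 12.48
position: [0.5577, 0.0133, 0.0291]
tcp_rot: [[0.923, 0.386, -0.003], [0.386, -0.923, 0.004], [-0.001, -0.005, -1.0]]
force: [0.4, 6.8, 4.7]
opening: 0.006
```

```bash
python3 - <<'E'
from h import *
go(0,.103,.029)
def z(im,x0,y0,w,h,f): return cv2.resize(cv2.convertScaleAbs(im[y0:y0+h,x0:x0+w],alpha=1.6,beta=10),None,fx=f,fy=f,interpolation=cv2.INTER_CUBIC)
cv2.imwrite('pics/sd8.png',z(bot.capture('side'),200,130,200,150,4))
E
```

```text
t 12.475 br [-0.0003  0.1099  0.0291] yaw 22.69 F [0.4 6.8 4.7] shift [0.002 0.034 0.   ]
```

View pics/sd8.png

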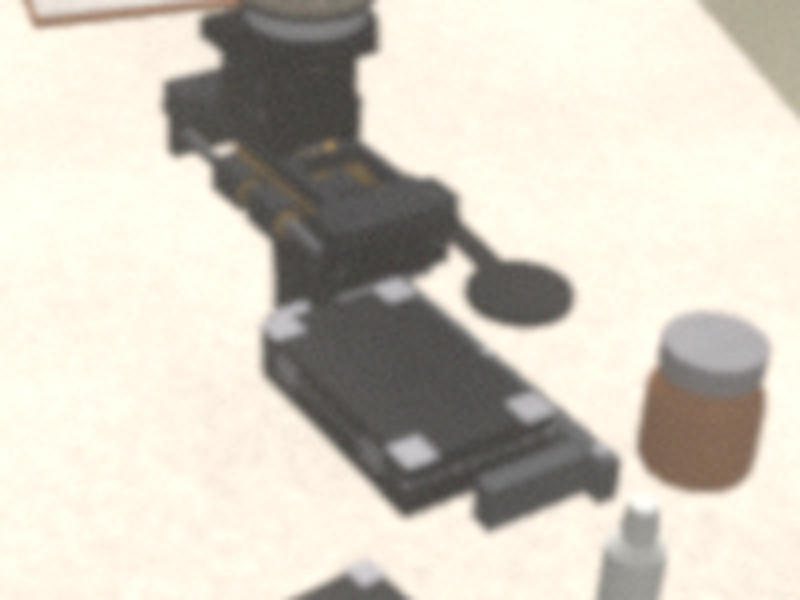

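About 7 mm remain to the stop, and the case is still straight. I'll creep in.

Request:
carry_out(targets=[[0, 0.01, 0, 0, 0, 0], [0, 0.015, 0, 0, 0, 0], [0, 0.02, 0, 0, 0, 0], [0, 0.025, 0, 0, 0, 0], [0, 0.03, 0, 0, 0, 0], [0, 0.034, 0, 0, 0, 0]])

```text
time_s: 13.28
position: [0.56, 0.0077, 0.0292]
tcp_rot: [[0.923, 0.385, -0.004], [0.385, -0.923, 0.005], [-0.002, -0.006, -1.0]]
force: [0.4, 6.5, 3.7]
opening: 0.003
```

Request:
carry_out(targets=[[0, 0.005, 0, 0, 0, 0], [0, 0.01, 0, 0, 0, 0]])

```text
time_s: 13.52
position: [0.5604, 0.0068, 0.0292]
tcp_rot: [[0.923, 0.385, -0.005], [0.385, -0.923, 0.006], [-0.002, -0.008, -1.0]]
force: [0.8, 6.5, 4.0]
opening: 0.001
```

Request:
carry_out(targets=[[0, 0.005, 0, 0, 0, 0], [0, 0.01, 0, 0, 0, 0], [0, 0.015, 0, 0, 0, 0]])

```text
time_s: 13.9
position: [0.5612, 0.005, 0.0292]
tcp_rot: [[0.923, 0.385, -0.005], [0.385, -0.923, 0.008], [-0.002, -0.009, -1.0]]
force: [0.8, 6.3, 4.5]
opening: 0.006
```

```bash
python3 - <<'E'
from h import *
go(0,.103,.029)
def z(im,x0,y0,w,h,f): return cv2.resize(cv2.convertScaleAbs(im[y0:y0+h,x0:x0+w],alpha=1.6,beta=10),None,fx=f,fy=f,interpolation=cv2.INTER_CUBIC)
cv2.imwrite('pics/sd9.png',z(bot.capture('side'),250,180,120,90,6.6))
E
```

```text
t 13.9 br [-0.0003  0.1009  0.0292] yaw 22.63 F [0.8 6.3 4.5] shift [ 0.002 -0.011  0.001]
```

View pics/sd9.png

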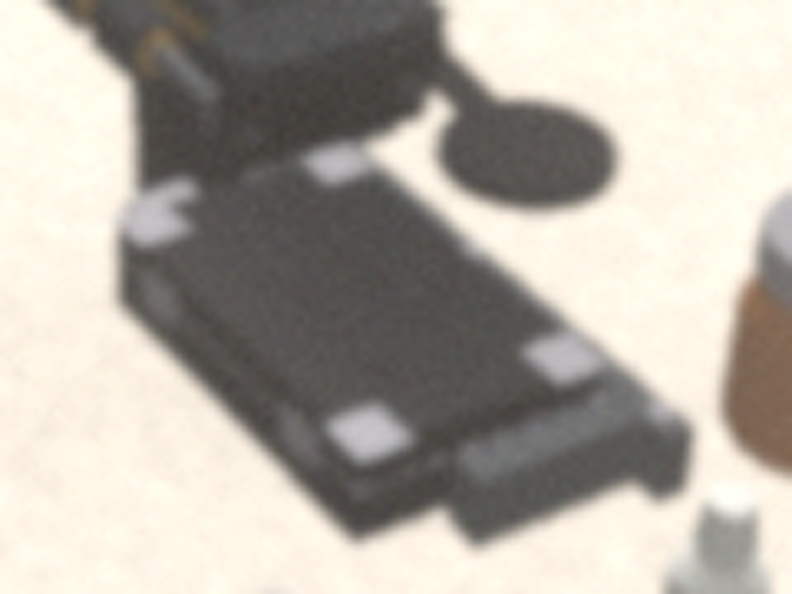

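A few millimetres of gap remain, since the force hasn't risen yet. I'll continue.

Request:
carry_out(targets=[[0, 0.005, 0, 0, 0, 0], [0, 0.01, 0, 0, 0, 0], [0, 0.015, 0, 0, 0, 0]])

```text
time_s: 14.32
position: [0.562, 0.0031, 0.0292]
tcp_rot: [[0.923, 0.384, -0.006], [0.385, -0.923, 0.009], [-0.002, -0.011, -1.0]]
force: [0.4, 6.4, 4.2]
opening: 0.006
```

Request:
carry_out(targets=[[0, 0.005, 0, 0, 0, 0], [0, 0.01, 0, 0, 0, 0]])

```text
time_s: 14.58
position: [0.5624, 0.0022, 0.0293]
tcp_rot: [[0.923, 0.384, -0.007], [0.384, -0.923, 0.01], [-0.002, -0.012, -1.0]]
force: [0.6, 7.1, 3.6]
opening: 0.002
```

Request:
carry_out(targets=[[0, 0.005, 0, -0.007, 0, 0], [0, 0.01, 0, -0.007, 0, 0], [0, 0.015, 0, -0.007, 0, 0], [0, 0.02, 0, -0.007, 0, 0]])

```text
time_s: 15.08
position: [0.5629, 0.0006, 0.0292]
tcp_rot: [[0.924, 0.383, -0.005], [0.383, -0.924, 0.003], [-0.003, -0.005, -1.0]]
force: [0.1, 12.9, 4.9]
opening: 0.004
```

```bash
python3 - <<'E'
from h import *
go(0,.103,.029)
def z(im,x0,y0,w,h,f): return cv2.resize(cv2.convertScaleAbs(im[y0:y0+h,x0:x0+w],alpha=1.6,beta=10),None,fx=f,fy=f,interpolation=cv2.INTER_CUBIC)
cv2.imwrite('pics/sd10.png',z(bot.capture('side'),250,180,120,90,6.6))
E
```

```text
t 15.075 br [-0.0005  0.0961  0.0292] yaw 22.53 F [ 0.1 12.9  4.9] shift [ 0.002 -0.034  0.001]
```

View pics/sd10.png

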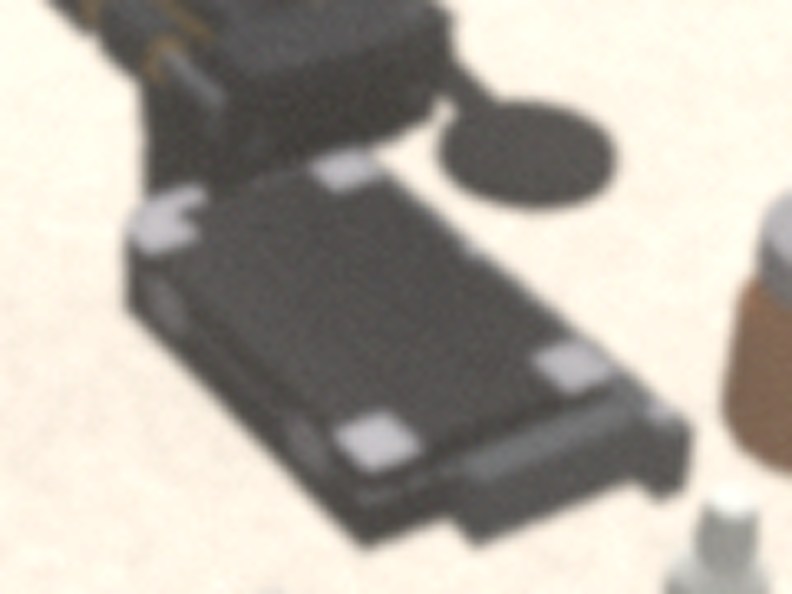

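The force is rising, so I'll press once more to confirm it has stopped.

Request:
carry_out(targets=[[0, 0.008, 0, 0, 0, 0], [0, 0.016, 0, 0, 0, 0], [0, 0.02, 0, 0, 0, 0]])

```text
time_s: 15.5
position: [0.5629, 0.0005, 0.0292]
tcp_rot: [[0.924, 0.382, -0.008], [0.382, -0.924, 0.009], [-0.004, -0.011, -1.0]]
force: [0.1, 17.8, 7.5]
opening: 0.003
```

It has stopped solid: under 0.1 mm of motion at about 18 N. I'll retract from the keeper and rise.

Request:
carry_out(targets=[[0, -0.03, 0, 0, 0, 0], [0, -0.1, 0, 0, 0, 0], [0, -0.15, 0, 0, 0, 0], [0, -0.15, -0.25, 0, 0, 0], [0, -0.15, -0.5, 0, 0, 0], [-0.2, 0.1, -0.75, 0, 0, 0], [-0.4, 0.3, -0.8, 0, 0, 0], [-0.5, 0.3, -0.8, 0, 0, 0], [-0.5, 0.3, -0.8, 0, 0, 0]])

```text
time_s: 16.62
position: [0.4931, -0.0955, 0.1892]
tcp_rot: [[0.926, 0.379, -0.009], [0.379, -0.925, 0.009], [-0.005, -0.011, -1.0]]
force: [0.4, 0.0, -0.0]
opening: 0.006
```

```bash
python3 - <<'E'
from h import *
import pickle
go(-.0,.199,.18)
s=bot.read_state();im=bot.capture('wrist');pickle.dump(s,open('s11.pkl','wb'));cv2.imwrite('pics/w11.png',im)
cv2.imwrite('pics/w11z.png',cv2.resize(cv2.convertScaleAbs(im,alpha=1.5,beta=10),None,fx=1.5,fy=1.5,interpolation=cv2.INTER_CUBIC))
def z(im,x0,y0,w,h,f): return cv2.resize(cv2.convertScaleAbs(im[y0:y0+h,x0:x0+w],alpha=1.6,beta=10),None,fx=f,fy=f,interpolation=cv2.INTER_CUBIC)
cv2.imwrite('pics/sd11.png',z(bot.capture('side'),220,160,160,120,5))
E
```

```text
t 16.625 br [-0.1023  0.035   0.1892] yaw 22.25 F [ 0.4  0.  -0. ] shift [ 0.501 -0.826  0.053]
```

View pics/w11z.png

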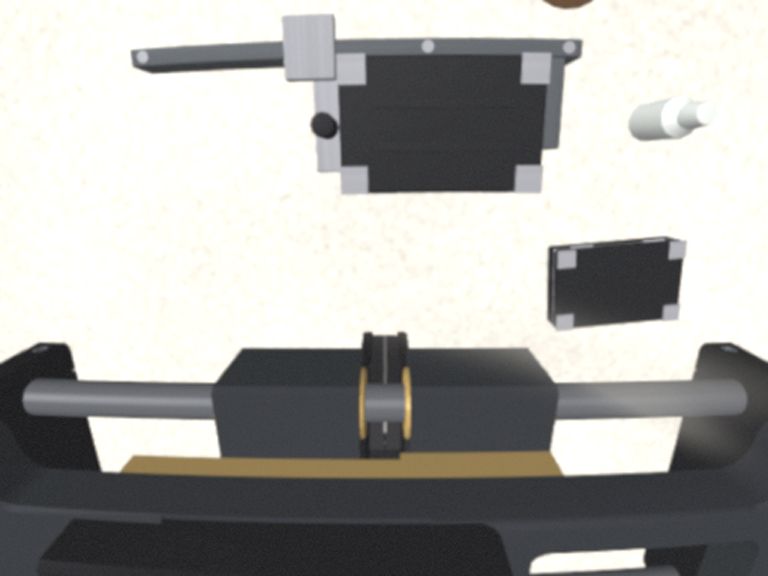

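View pics/sd11.png

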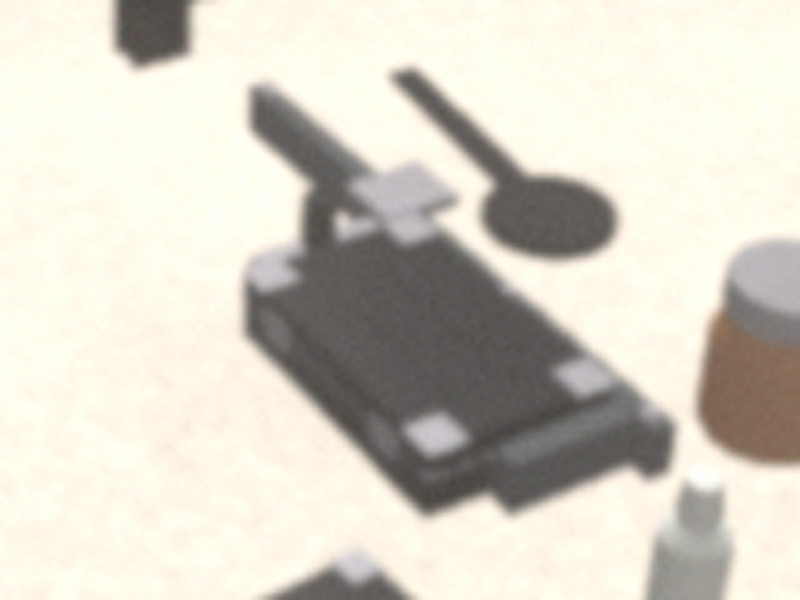

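```bash
python3 - <<'E'
from h import *
import pickle
s=pickle.load(open('s11.pkl','rb'))
f=lambda px,z: br(on_z('wrist',np.array(px,float)/1.5,z,s)).round(4)
c=f([(342,193),(540,191),(549,53),(338,54)],.034);print('case',c,'ctr',c.mean(0),'tilt deg',np.degrees(np.arctan2(c[0,0]-c[1,0],c[0,1]-c[1,1])))
sc=f([(142,57),(427,46),(569,47)],.026);print('screws',sc,'tilt',np.degrees(np.arctan2(sc[0,0]-sc[2,0],sc[0,1]-sc[2,1])))
k=f([(283,17),(333,14),(335,79),(288,80)],.035).mean(0);print('shoe',k,'travel',.178-k[1])
print('arm end',f([(318,171),(342,170)],.026),'stop tip outer',f([(557,148)],.026))
c=proj('side',[O+x*EX+y*EY+[0,0,.034] for x,y in [(-.045,.07),(-.045,-.07),(.045,-.07),(.045,.07)]]); print('predicted side zoom px',((c-[220,160])*5).round(0))
# zoom on wrist 
im=cv2.imread('pics/w11.png')
cv2.imwrite('pics/w11zz.png',cv2.resize(cv2.convertScaleAbs(im[0:140,180:390],alpha=2.2,beta=25),None,fx=3.8,fy=3.8,interpolation=cv2.INTER_CUBIC))
E
```

```text
case [[-0.0429  0.0662  0.034 ]
 [-0.0426 -0.0733  0.034 ]
 [ 0.047  -0.0728  0.034 ]
 [ 0.047   0.0655  0.034 ]] ctr [ 0.002125 -0.0036    0.034   ] tilt deg -0.12321654018477982
screws [[ 0.0528  0.2025  0.026 ]
 [ 0.0529  0.0068  0.026 ]
 [ 0.0529 -0.0891  0.026 ]] tilt -0.019648757636144834
shoe [0.051025 0.08375  0.035   ] travel 0.09424999999999999
arm end [[-0.0277  0.0836  0.026 ]
 [-0.0273  0.0664  0.026 ]] stop tip outer [[-0.0131 -0.086   0.026 ]]
predicted side zoom px [[230. 267.]
 [419. 451.]
 [605. 378.]
 [405. 209.]]
```

View pics/w11zz.png

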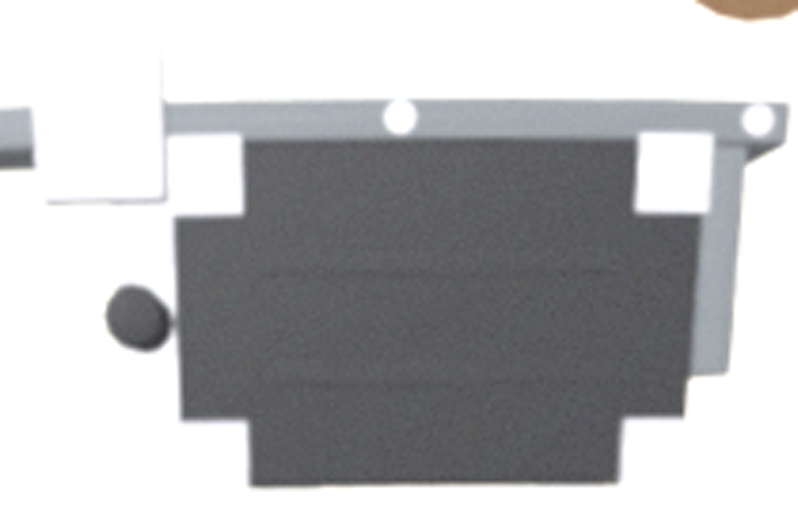

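The case sits flush on the rail and tight to the stop, with about 0.1° of skew. The keeper arm touches its other end, and the tool is well clear. Handing in.

```bash
python3 -c "
from rig import bot
s=bot.read_state();print(s['time_s'],s['force'].round(1));print(bot.hand_in())"
```

```text
16.725 [ 0.1  0.3 -0.4]
the job is handed in; nothing more can be done
None
```

The case is secured in the bracket, and I handed the job in at 16.7 s of the 48 s allowed. I pushed it against the back rail with the open fingers. Then, with closed fingers, I pushed the keeper along the rail until it had shut the case against the end stop.

- **Rail:** The case stopped at a push of about 16 N, with the tool within 0.1 mm of the depth I had predicted. The last wrist picture shows the long side flush, skewed by about 0.1°.
- **End stop:** The keeper stopped moving (about 0.1 mm in the last press) at about 18 N. The picture shows no gap between the case and the end stop, or between the case and the keeper arm.
- **Disagreement:** I measured the keeper's travel at about 94 mm, against 90 mm expected, and the case centre about 2 mm and -4 mm off in bracket x and y. I put this down to a 2–4 mm offset in my bracket frame, because the end stop and rail measurements are also shifted by about 2 mm. I did not resolve it further.
- **Other things:** I saw no movement of the jar, dropper, occluder or look-alike cases in the pictures, but did not measure them again at the end. The tool finished about 19 cm above the table, clear of everything, with no force on it.

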